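# Snap the sprung cap into the colour pot

## Task

Close the open steel colour pot with the sprung black cap: pinch the cap's two finger tabs together and lift it by them, fit it into the pot's mouth, turning it gently in the mouth until its two keys drop into the notches of the lip and the cap is fully home with its flange flat on the rim, tabs still pinched. Then let go so that the tabs spring out fully under the lip, never pressing hard on the pot (stay below 25 N), and leave everything else on the counter where it is.

Things in the scene. Friction and masses are not known exactly. Their poses are not given: they have to be found in the camera images.
- cap: the sprung black cap, 94 g (varies), upright on the counter. Origin: centre of its underside; z up; x is the line along which its two tabs move. The same after a half turn about z. Underside up: a round plug, 49 mm diameter, 12 mm deep (lowest 3 mm tapers to 45 mm), then a flange, 68 mm diameter, 4 mm thick (z 12 to 16 mm)
- cap_grip (a point): midway between the cap's two upright grey finger paddles, 33 mm above the cap's origin, axes of the cap. The paddles stand at +x and -x, 18 mm wide (y), 5 mm thick, from the flange (z 16) up to z 47 mm; outer faces 41 mm apart at rest, 29 mm fully pinched. A grip of 15 to 30 N on the outer faces pinches both to their stops and carries the cap
- cap_seat (a point): centre of the underside of the cap's flange, 12 mm above the cap's origin, axes of the cap
- cap_key (a point): outer end of the cap's +y key, 30 mm from the axis, 8.5 mm above the cap's origin. The two keys, at +y and -y, are 8 mm wide and stick out of the plug from z 5 to 12 mm of the cap
- tab_a (a joint): travel of the tab at the cap's +x, m: 0 sprung out, 0.006 fully pinched. Its spring takes 3.6 N to start, 7.2 N at full pinch. Its latch, low in the plug (z 1 to 5 mm of the cap), reaches 28.5 mm from the axis at rest, 22.5 mm pinched
- tab_b (a joint): travel of the tab at the cap's -x, same as the other
- stand: the fixed round dark base, 110 mm diameter, 14 mm thick, that holds the pot; origin under its centre, z up. The open steel pot clamped upright on it, 72 mm outer diameter, 80 mm tall, cannot turn or shift, but its rubber mount gives when pressed with over 3 N, 1 mm for each further 4 N, 4 mm at most, and springs back
- mouth (a point): centre of the pot's mouth, level with the rim, 94 mm above the counter, axes of the stand. The mouth is an inward lip, 5 mm thick, with a 52 mm bore; below it the pot is 64 mm wide inside. Over the notches (within about 0.05 rad) the cap goes in until its flange lies on the rim; its latches are then 2 mm below the lip
- notch_ref (a point): a point over the lip, 28 mm from the mouth's centre along the stand's +y. Two opposite notches, 11 mm wide, out to 32 mm from the axis, are cut through the lip for the keys. Seen from above they lie 0.15 to 1.05 rad anticlockwise of here (and across); how far, no pose tells: look from above, or feel. Off the notches the keys rest on the lip, the flange 7 mm above the rim
- jar: brown glass jar with white lid, 48 mm diameter, 55 mm tall; origin under its centre
- airbrush: steel airbrush lying on the counter, about 170 mm long, 38 mm tall at its small cup; origin under its middle, x along it
- colour_bottle: white plastic bottle, 44 mm diameter, 120 mm tall; origin under its centre
- bowl: steel bowl, 110 mm across, 50 mm tall; origin under its centre
- brush: flat brush lying on the counter, 190 mm long, x along it
- spatula: spatula lying on the counter, 240 mm long, x along it
- mould: clear chocolate mould 135 x 240 mm, 22 mm tall, with brown chocolates in it; origin under its centre
Things that resemble listed ones, but are neither listed nor needed, are in the scene too. Of the things shaped like the cap, the black one is meant.

How it is judged (in metres and radians):
On the way, in this order (a step that is already met when the one before it is completed fails the run):
1. the cap is lifted off the counter with both tabs pinched (value of joint each of tab_a, tab_b above 0.004 m and height (world z) of cap above 0.03 m), for 0.2 s.
2. the cap is fully home in the pot's mouth, tabs still pinched (z of cap_seat in the frame of mouth between -0.006 and 0.002 m and horizontal distance between cap_seat and mouth below 0.0035 m and angle between cap's own z axis and vertical below 0.06 rad and value of joint each of tab_a, tab_b above 0.003 m), for 0.1 s.
At the end, for the whole second after the job is handed in: the cap sits in the pot's mouth, flange within 2 mm of the rim, centred within 3.5 mm, tilted less than 0.06 rad, both tabs sprung out under the lip (travel under 1.5 mm), at rest (z of cap_seat in the frame of mouth between -0.006 and 0.002 m and horizontal distance between cap_seat and mouth below 0.0035 m and angle between cap's own z axis and vertical below 0.06 rad and z of cap_seat in the frame of mouth above -0.002 m and value of joint each of tab_a, tab_b below 0.0015 m and linear speed of cap below 0.02 m/s); the robot touches nothing.
It fails at once if the cap presses on the pot or its stand with more than 25 N (contact force between cap and stand above 25 N).
It fails at once if a bystander on the counter is pushed more than 30 mm (distance of any of jar, airbrush, colour_bottle, bowl, brush, spatula, mould from where it was at the start of the episode above 0.03 m).
It also fails if it takes over 58 s, if anything falls off the work surface, if the arm or the gripper's body presses on something with over 40 N, if the wrist force passes 120 N, or if a joint passes its speed limit or range.

## Robot

A 6-joint arm with a two-finger parallel gripper is mounted at the origin on the work surface. World frame = base frame: x ahead of the robot, y to its left, z up, the work surface at z = 0. Lengths are in m, angles in degrees, forces in N, time in s.
With the tool pointing down it reaches from about 0.35 to 0.875 m from the base axis. Payload 4.2 kg.
Tool frame: the origin (TCP) lies between the finger pads; the fingertips stand 25 mm ahead of it and the grasp point (between the pads) lies 6 mm ahead of it (r.tips_ahead is the distance from the TCP to the fingertips, in m); z points along the fingers, y is the direction in which the jaws open and shut (so a half turn about z gives the same grasp; the last joint's range is limited). The gripper opens to 87 mm and grips with 3 to 60 N. Pads are 19 mm wide; open, the fingers measure 117 mm over their backs; the gripper's body (75 mm by 190 mm) begins 51 mm behind the grasp point.
Start: joints at [-53.022, 22.042, 0.453, 0, -68.411, -14.817], TCP at [0.236, -0.579, 0.248] pointing down, gripper open.
Joint ranges: [-179.83, 179.83], [-69.29, 118.12], [-61.27, 80.66], [-181.25, 117.63], [-171.15, -9.14], [-177.46, 177.46]. Speed limits (degrees/s): [159.86, 159.86, 180, 180, 180, 180].

## Interface

Orientations are given as a 3x3 rotation matrix whose columns are the frame's x, y, z axes.
In Python, from station import r, vision, finish_job gives the robot as it stands.
- The arm moves only by the shell command python3 -m jog 'ROWS'. ROWS is a JSON object of lists of equal length, an entry for each row: "rot": the turn, a rotation vector about the world's x, y, z in degrees, a list of three; "delta_pos": the shift along the world's x, y, z in mm, a list of three; "grip": the opening in per cent of the stroke, from 0 (shut) to 100 (fully open). A call has 1 to 10 rows; each row shifts and turns the commanded pose from where the row before left it; what a row does not reach is not made up. A row lasts 1/12 s, in which the tool goes at most 41.7 mm and 7.16 degrees, less where a joint would pass 70% of its speed; a pose out of reach is approached as far as the arm can. A call with a gripper value outside its range is refused whole. The fingers move at their own pace and stop on an object; the grip force is fixed at half the most. Time passes only in rows, so rows that do not move let the fingers close. It gives the time, the measured TCP pose, the force and the opening at its end, in the units of the state.
- r.sense(): the state, without advancing time (a new reading comes with each control period).
- vision.capture(name): name is "side" or "top" or "wrist"; returns a dict with "frame" (480x640x3 uint8, red, green, blue), "K" (3x3 intrinsics, pixels), "k1" (the pictures are not rectified: a ray, as slopes to the right and down, at radius r is drawn at 1 + k1 r^2 times it, then the intrinsics apply), "xyz" and "orientation" of the camera in the world. Camera axes: x right, y up, looking along -z (the intrinsics and any distortion apply to the point x, -y, -z); pixel columns grow to the right and rows downward; lengths in m; the calibration is good to about 2 mm. A picture is of the moment at which its call begins. There is no depth.
- finish_job(): hands the job in, once; it reports no verdict.
The state is a dict: "time_s": time; "joints": joint angles; "joint_velocities": joint speeds; "effort": joint torques, N m; "tcp_pos": TCP position; "ee_rot": TCP orientation; "wrist_force": force on the tool from outside, world axes, zero at the start; "moment": the same for the moment, N m; "gripper_width": opening from 0.0 (shut) to 1.0 (fully open).
Only numpy, scipy, OpenCV 4.12 (cv2) and the standard library are available. Lean on these libraries where they do the work, as an engineer would, in place of code of your own. Each camera call takes 0.05 s, during which the arm holds its last target. There are 200 camera calls.

## Working session

There is one attempt and no reset: what is moved stays moved. The work goes in short steps, Python scripts to look and compute and a shell command to move; the robot and the scene stay as the last step left them, time stands still between calls to the robot, and variables do not carry over. Pictures are saved under pics/ and viewed, about 8 in all and at most 12, crops included, and the job is handed in when it is done.

```bash
mkdir -p pics; ls; cat > h.py <<'E'
import numpy as np, cv2
from station import r, vision, finish_job
def cap(name, fn):
    c=vision.capture(name); cv2.imwrite(f'pics/{fn}.png',c['frame'][:,:,::-1])
    np.savez(f'pics/{fn}.npz',**{k:np.array(v) for k,v in c.items()}); return c
def load(fn): return dict(np.load(f'pics/{fn}.npz'))
def ray(c,u,v):
    K=c['K']; x=(u-K[0,2])/K[0,0]; y=(v-K[1,2])/K[1,1]
    k=float(c['k1']); a,b=x,y
    for _ in range(30):
        s=1+k*(a*a+b*b); a,b=x/s,y/s
    d=np.array(c['orientation'])@np.array([a,-b,-1.]); return np.array(c['xyz']),d/np.linalg.norm(d)
def plane(c,u,v,z):
    o,d=ray(c,u,v); return o+d*(z-o[2])/d[2]
def proj(c,p):
    q=np.array(c['orientation']).T@(np.array(p)-np.array(c['xyz'])); a,b=q[0]/-q[2],-q[1]/-q[2]
    s=1+float(c['k1'])*(a*a+b*b); K=c['K']; return K[0,0]*a*s+K[0,2],K[1,1]*b*s+K[1,2]
def tri(c1,p1,c2,p2):
    o,d=ray(c1,*p1); o2,d2=ray(c2,*p2)
    t=np.linalg.lstsq(np.stack([d,-d2],1),o2-o,rcond=None)[0]
    a,b=o+t[0]*d,o2+t[1]*d2; return (a+b)/2,np.linalg.norm(a-b)
E
python3 - <<'E'
from h import *
for n in('top','side'):
    c=cap(n,n+'0'); print(n,c['xyz'],c['orientation'],c['K'],c['k1'])
print(r.sense())
E
```

```text
pics
top [0.40447927 0.02046574 1.12875556] [[ 0.029773    0.98786281 -0.15244882]
 [-0.999555    0.02914489 -0.00635359]
 [-0.00183338  0.15257015  0.98829094]] [[480.50097236   0.         321.54682196]
 [  0.         480.50097236 247.14442658]
 [  0.           0.           1.        ]] 0.02085684868037192
side [-0.01451617  0.87661463  0.71466291] [[-0.83633425  0.279725   -0.47148589]
 [-0.54821845 -0.42478239  0.72042796]
 [ 0.00124281  0.86099584  0.50861047]] [[462.90562501   0.         320.21728929]
 [  0.         462.90562501 238.48395138]
 [  0.           0.           1.        ]] -0.054509989555978945
{'time_s': 0.1, 'joints': array([-5.30226029e+01,  2.20871000e+01,  3.88700259e-01, -2.51194397e-02,
       -6.84096000e+01, -1.48165691e+01]), 'joint_velocities': array([ 0.04272642, -0.11600292,  0.259281  ,  0.10973254, -0.03513993,
       -0.05405153]), 'effort': array([-4.77386002e-04, -3.91690993e+01,  1.87934178e+01,  4.23178867e+00,
        1.34634983e-02, -6.97033829e-05]), 'tcp_pos': array([ 0.23559776, -0.57838396,  0.24656905]), 'ee_rot': array([[-9.26189640e-01, -3.77057154e-01, -8.08111706e-04],
       [-3.77058010e-01,  9.26187989e-01,  1.75101484e-03],
       [ 8.82306829e-05,  1.92647680e-03, -9.99998140e-01]]), 'wrist_force': array([0.23836126, 1.06233062, 1.19906547]), 'moment': array([ 0.04006194, -0.01761174,  0.00544759]), 'gripper_width': 0.9996311293597986}
```

View pics/top0.png

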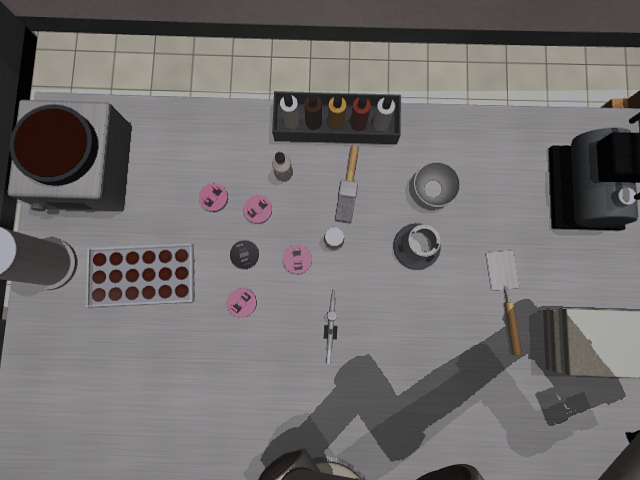

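View pics/side0.png

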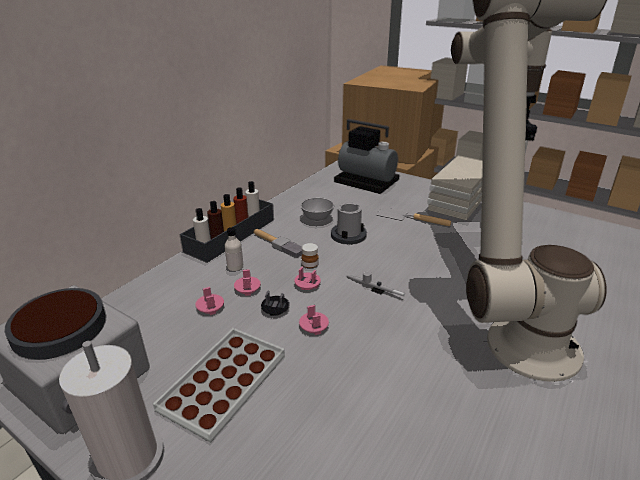

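Top view: black cap at (244,254). The look-alikes are pink caps at (213,197), (258,209), (297,260) and (241,302), so I choose the black one, which is at (275,303) in the side view. The open pot on its dark stand is at (420,243) in the top view and (349,220) in the side view; the bowl at (436,186) is not the pot.

```bash
python3 - <<'E'
from h import *
t=load('top0');s=load('side0')
print('cap rough',plane(t,244,254,.016),plane(s,275,306,.016), 'pot',plane(t,424,241,.094),plane(s,349,208,.094))
w=cap('wrist','w0'); R=r.sense()
print('cam in tool', R['ee_rot'].T@(np.array(w['xyz'])-R['tcp_pos']), R['ee_rot'].T@np.array(w['orientation']), w['K'],w['k1'])
g=t['frame'][200:310,190:310]; cv2.imwrite('pics/crop.png',cv2.resize(np.hstack([g,t['frame'][190:300,370:490]])[:,:,::-1],None,fx=3.3,fy=3.3,interpolation=cv2.INTER_CUBIC))
E
```

```text
cap rough [0.55457396 0.20832654 0.016     ] [0.54973511 0.21075981 0.016     ] pot [ 0.58423307 -0.19576825  0.094     ] [ 0.58702665 -0.19835248  0.094     ]
cam in tool [ 0.07905109  0.00017463 -0.13827315] [[-3.61139954e-04  9.58143444e-01  2.86288335e-01]
 [ 9.99999861e-01  4.55933025e-04 -2.64451345e-04]
 [-3.83910629e-04  2.86288199e-01 -9.58143475e-01]] [[409.40131732   0.         318.88259648]
 [  0.         409.40131732 233.43224771]
 [  0.           0.           1.        ]] -0.06649776433260533
```

```bash
python3 -m jog '{"rot":[[0,0,0],[0,0,0],[0,0,0],[0,0,0],[0,0,0],[0,0,0],[0,0,0],[0,0,0],[0,0,0],[0,0,0]],"delta_pos":[[20,20,0],[28,28,0],[28,28,0],[28,28,0],[28,28,0],[28,28,0],[28,28,0],[28,28,0],[28,28,0],[28,28,0]],"grip":[100,100,100,100,100,100,100,100,100,100]}'; python3 -m jog '{"rot":[[0,0,0],[0,0,0],[0,0,0],[0,0,0],[0,0,0]],"delta_pos":[[28,28,0],[28,28,0],[18,30,0],[0,24,0],[0,0,0]],"grip":[100,100,100,100,100]}'
python3 - <<'E'
from h import *
w=cap('wrist','w1');print(r.sense()['tcp_pos'],r.sense()['wrist_force'],proj(w,(.585,-.197,.094)))
E
```

```text
time_s: 0.98
tcp_pos: [0.5087, -0.305, 0.2474]
ee_rot: [[-0.926, -0.377, -0.0], [-0.377, 0.926, 0.0], [0.0, 0.0, -1.0]]
wrist_force: [0.9, 0.1, 0.1]
gripper_width: 0.999
time_s: 1.4
tcp_pos: [0.5826, -0.1928, 0.2467]
ee_rot: [[-0.924, -0.382, -0.001], [-0.382, 0.924, 0.001], [0.001, 0.002, -1.0]]
wrist_force: [-1.3, -0.3, -0.2]
gripper_width: 0.997
[ 0.58213806 -0.19458053  0.24697868] [-0.11206869 -0.06124489 -0.12093636] (np.float64(311.82871842953995), np.float64(224.073859033544))
```

View pics/w1.png

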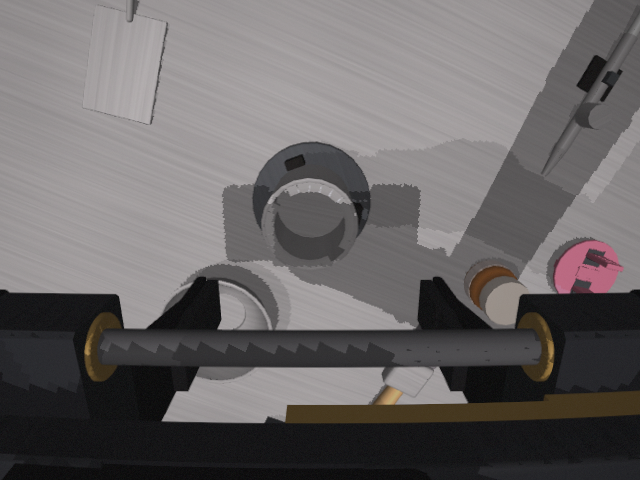

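Wrist view: pot mouth centred near (311,220), mostly in the arm's shadow. The jar, bowl and airbrush are well clear. Next is a contrast-enhanced crop to look for the notches.

```bash
python3 - <<'E'
from h import *
f=load('w1')['frame'][160:280,245:385,::-1]
t=load('top0')['frame'][200:290,375:480,::-1]
cl=cv2.createCLAHE(6,(3,3))
E=lambda x,k:cv2.resize(cl.apply(cv2.cvtColor(x,cv2.COLOR_BGR2GRAY)),(400,int(400*x.shape[0]/x.shape[1])),interpolation=cv2.INTER_CUBIC)
a,b=E(f,0),E(t,0); h=max(a.shape[0],b.shape[0])
cv2.imwrite('pics/c1.png',np.hstack([cv2.copyMakeBorder(i,0,h-i.shape[0],0,0,cv2.BORDER_CONSTANT) for i in(a,b)]))
E
```

```text
(no output)
```

View pics/c1.png

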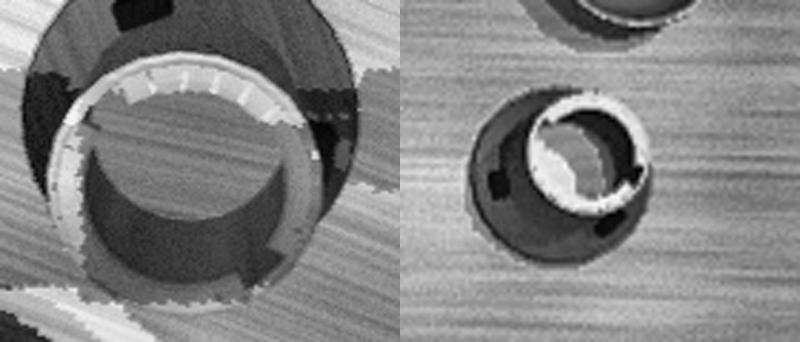

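The left crop shows notches in the lip at about (262,265) and (92,122); the right (top camera) crop shows them at about (632,178) and (545,120).

```bash
python3 - <<'E'
from h import *
w=load('w1');t=load('top0')
for c,f in((w,lambda u,v:(u*.35+245,v*.35+160)),(t,lambda u,v:((u-400)*.2625+375,v*.2625+200))):
    pts=[(262,265),(92,122)] if c is w else [(632,178),(545,120)]
    P=[plane(c,*f(*p),.094) for p in pts]; d=P[0]-P[1]; print(P,np.linalg.norm(d),np.degrees(np.arctan2(d[1],d[0])))
# rim ellipse by outer edge in w1: left,right,top,bottom
    o=[(48,195),(322,195),(182,55),(190,310)] if c is w else [(527,150),(650,150),(590,92),(590,214)]
    print(np.mean([plane(c,*f(*p),.094) for p in o],0),[plane(c,*f(*p),.094)[:2].round(4) for p in o])
s=load('side0')
print('side-top tri', tri(w,proj(w,(0.585,-.197,.094)),s,(349,207)))
E
```

```text
[array([ 0.59859373, -0.17125893,  0.094     ]), array([ 0.57967011, -0.22632836,  0.094     ])] 0.05823010701919965 71.0356285120062
[ 0.58744428 -0.19751451  0.094     ] [array([ 0.6021, -0.23  ]), array([ 0.575 , -0.1644]), array([ 0.5551, -0.2116]), array([ 0.6176, -0.184 ])]
[array([ 0.57235583, -0.22155354,  0.094     ]), array([ 0.60461191, -0.17195743,  0.094     ])] 0.05916273128549525 -123.0389798813289
[ 0.58709081 -0.19723902  0.094     ] [array([ 0.5868, -0.1617]), array([ 0.5889, -0.2319]), array([ 0.6218, -0.1978]), array([ 0.5509, -0.1976])]
side-top tri (array([ 0.5850794 , -0.19692451,  0.09803085]), np.float64(0.002321734860245239))
```

```bash
python3 -m jog '{"rot":[[0,0,0],[0,0,0],[0,0,0],[0,0,0]],"delta_pos":[[20,8,-30],[20,8,-30],[0,0,0],[0,0,0]],"grip":[100,100,100,100]}'
python3 - <<'E'
from h import *
w=cap('wrist','w2');s=r.sense();print(s['tcp_pos'],s['joint_velocities'].round(1))
u,v=map(int,proj(w,(.587,-.197,.094)));print(u,v)
f=w['frame'][v-100:v+100,u-100:u+100,::-1]
cl=cv2.createCLAHE(6,(3,3));cv2.imwrite('pics/c2.png',cv2.resize(cl.apply(cv2.cvtColor(f,cv2.COLOR_BGR2GRAY)),(600,600),interpolation=cv2.INTER_CUBIC))
E
```

```text
time_s: 1.78
tcp_pos: [0.6207, -0.1814, 0.1848]
ee_rot: [[-0.926, -0.377, -0.006], [-0.377, 0.926, 0.0], [0.005, 0.002, -1.0]]
wrist_force: [-0.8, -0.5, 0.6]
gripper_width: 0.999
[ 0.62134334 -0.18183443  0.18701954] [-0.3 -2.4  1.2  0.4  0.1 -0. ]
315 189
```

View pics/c2.png

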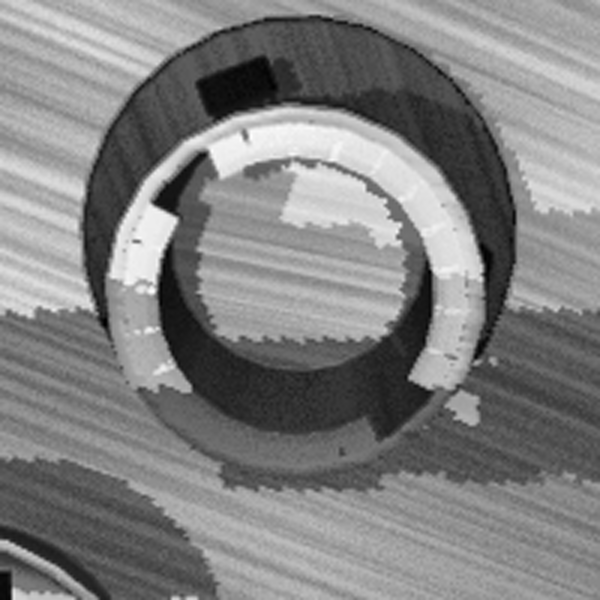

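The crop shows the rim clearly. Notches are at about (187,180) and (405,408), with the rim's outer edge from x≈107 to 485 and y≈103 to 475. I'll compute the centre, height and notch angle.

```bash
python3 - <<'E'
from h import *
w=load('w2');w1=load('w1');f=lambda u,v:(u/3+215,v/3+89)
P=lambda p:plane(w,*f(*p),.094)
o=[(107,285),(485,270),(297,103),(290,475)]
Q=[P(p) for p in o];c=np.mean(Q,0);print('centre',c,np.linalg.norm(Q[0]-Q[1]),np.linalg.norm(Q[2]-Q[3]))
for p in [(158,207),(207,152),(177,212),(217,177),(412,382),(375,432),(197,195),(394,407)]:
    d=P(p)-c; print(p,np.linalg.norm(d[:2]).round(4),np.degrees(np.arctan2(d[1],d[0])).round(1))
# height of rim: tri between w1 and w2 for left,right edges mid and pot-centre
g=lambda u,v:(u*.35+245,v*.35+160)
e1=np.mean([g(48,195),g(322,195),],0),np.mean([g(182,55),g(188,306)],0)
e2=np.mean([f(*o[0]),f(*o[1])],0),np.mean([f(*o[2]),f(*o[3])],0)
print('tri',tri(w1,(e1[0][0],e1[1][1]),w,(e2[0][0],e2[1][1])))
s=load('side0'); print(tri(w,(e2[0][0],e2[1][1]),s,(349,207)),tri(w,(e2[0][0],e2[1][1]),load('top0'),(429.4,240.2)))
E
```

```text
centre [ 0.58493643 -0.1990473   0.094     ] 0.07123925402984142 0.07099486143659552
(158, 207) 0.0294 -98.5
(207, 152) 0.0296 -125.3
(177, 212) 0.0259 -100.7
(217, 177) 0.0249 -123.1
(412, 382) 0.0292 72.8
(375, 432) 0.0325 50.8
(197, 195) 0.0248 -111.6
(394, 407) 0.0303 61.4
tri (array([ 0.58563083, -0.19847283,  0.09137643]), np.float64(3.663137585326394e-05))
(array([ 0.58577896, -0.19831687,  0.09738363]), np.float64(0.0023996506435557527)) (array([ 0.58031689, -0.20037175,  0.12645128]), np.float64(0.0006449350036351371))
```

```bash
python3 -m jog '{"rot":[[0,0,0],[0,0,0],[0,0,0],[0,0,0],[0,0,0],[0,0,0],[0,0,0],[0,0,0],[0,0,0],[0,0,0]],"delta_pos":[[-3,20,5],[-7,38,0],[-7,40,0],[-7,40,0],[-7,40,0],[-7,40,0],[-7,40,0],[-7,40,0],[-7,40,0],[-1,38,0]],"grip":[100,100,100,100,100,100,100,100,100,100]}'; python3 -m jog '{"rot":[[0,0,0],[0,0,0],[0,0,0]],"delta_pos":[[0,15,0],[0,0,0],[0,0,0]],"grip":[100,100,100]}'
python3 - <<'E'
from h import *
w=cap('wrist','w3');s=r.sense();print(s['tcp_pos'],s['joint_velocities'].round(1))
u,v=map(int,proj(w,(.552,.2095,.016)));print(u,v)
x0,y0=max(u-110,0),max(v-110,0)
print(x0,y0);f=w['frame'][y0:y0+220,x0:x0+220,::-1]
cv2.imwrite('pics/c3.png',np.clip(cv2.resize(f,(600,600),interpolation=cv2.INTER_CUBIC)*1.8,0,255))
E
```

```text
time_s: 2.67
tcp_pos: [0.5612, 0.1962, 0.1956]
ee_rot: [[-0.926, -0.377, 0.004], [-0.377, 0.926, 0.002], [-0.004, 0.0, -1.0]]
wrist_force: [0.7, -0.4, 0.3]
gripper_width: 1.0
time_s: 2.92
tcp_pos: [0.5621, 0.21, 0.1941]
ee_rot: [[-0.926, -0.378, 0.002], [-0.378, 0.926, 0.001], [-0.002, 0.0, -1.0]]
wrist_force: [0.3, 0.1, 0.3]
gripper_width: 0.999
[0.5620237  0.20912459 0.19373642] [-1.1  0.2 -0.7 -0.1  0.2 -0.2]
322 202
212 92[ WARN:0@1.726] global loadsave.cpp:1063 imwrite_ Unsupported depth image for selected encoder is fallbacked to CV_8U.
```

View pics/c3.png

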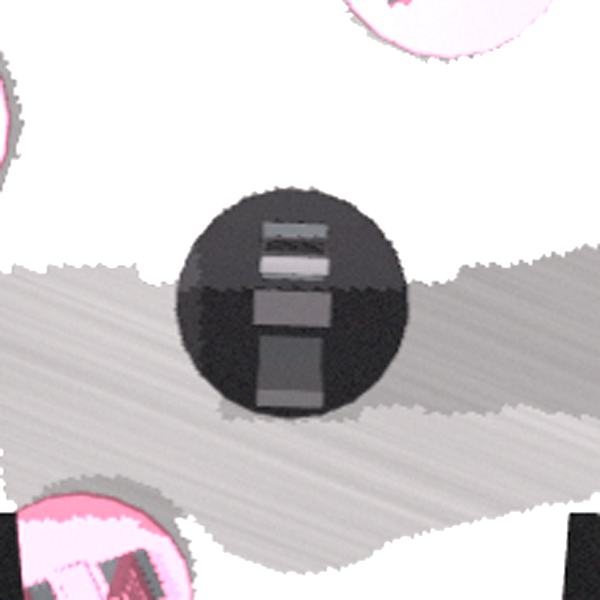

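The crop confirms the black cap: flange centre at (292,303), near paddle top at (295,267) and far paddle top at (290,398). The paddle line runs along image-vertical, so the tool needs about a quarter turn.

```bash
python3 - <<'E'
from h import *
w=load('w3');f=lambda u,v:(u*220/600+212,v*220/600+92)
A=plane(w,*f(295,268),.047);B=plane(w,*f(290,398),.047);d=A-B
print('paddles',A,B,(A+B)/2,np.linalg.norm(d),np.degrees(np.arctan2(d[1],d[0])))
# paddle edges for angle: left edges & right edges of tops
def flange(n,u,v,rad,th,box):
    c=load(n);g=c['frame'].max(2).astype(np.uint8);m=np.zeros_like(g);m[box[1]:box[3],box[0]:box[2]]=(g[box[1]:box[3],box[0]:box[2]]<th)*255
    m=cv2.morphologyEx(m,cv2.MORPH_CLOSE,np.ones((5,5)));m=cv2.morphologyEx(m,cv2.MORPH_OPEN,np.ones((5,5)))
    k=max(cv2.findContours(m,0,1)[0],key=cv2.contourArea);e=cv2.fitEllipse(cv2.convexHull(k));return c,e
for n,box,th in(('w3',(265,150,375,255),60),('top0',(225,235,265,275),75)):
    c,e=flange(n,0,0,0,th,box);print(n,e,plane(c,*e[0],.014))
o=[(177,303),(408,300),(294,188),(292,417)]
e=np.mean([f(*p) for p in o],0);print(e,plane(w,*e,.016))
print(tri(w,e,load('top0'),flange('top0',0,0,0,75,(225,235,265,275))[1][0]))
j=r.sense()['joints'];print(j)
E
```

```text
paddles [0.53828613 0.20145509 0.047     ] [0.57142518 0.21355451 0.047     ] [0.55485565 0.2075048  0.047     ] 0.03527877984897448 -159.94231940720152
w3 ((318.76104736328125, 202.97824096679688), (83.7903823852539, 84.4637680053711), 88.04995727539062) [0.55393331 0.20675908 0.014     ]
top0 ((244.09600830078125, 254.26644897460938), (28.02911949157715, 28.915142059326172), 89.74258422851562) [0.55422118 0.20840534 0.014     ]
[319.34166667 202.73333333] [0.55316655 0.20694161 0.016     ]
(array([0.55299855, 0.20707601, 0.01934147]), np.float64(0.0012965272544943644))
[ 3.58726060e+01  2.19705354e+01 -7.78223058e+00  1.85917767e-02
 -6.01665813e+01 -1.03764361e+02]
```

```bash
python3 -m jog '{"rot":[[0,0,7],[0,0,7],[0,0,7],[0,0,7],[0,0,7],[0,0,7],[0,0,7],[0,0,7],[0,0,7],[0,0,7]],"delta_pos":[[-4,-1,0],[-4,-2,0],[0,0,0],[0,0,0],[0,0,0],[0,0,0],[0,0,0],[0,0,0],[0,0,0],[0,0,0]],"grip":[100,100,100,100,100,100,100,100,100,100]}'; python3 -m jog '{"rot":[[0,0,7],[0,0,7],[0,0,4],[0,0,0],[0,0,0]],"delta_pos":[[0,0,0],[0,0,0],[0,0,0],[0,0,0],[0,0,0]],"grip":[100,100,100,100,100]}'
python3 - <<'E'
from h import *
w=cap('wrist','w4');s=r.sense();print(s['tcp_pos'],s['joints'].round(1),s['ee_rot'].round(3).tolist())
u,v=map(int,proj(w,(.554,.207,.016)));print(u,v)
x0,y0=u-80,v-80
f=w['frame'][y0:y0+160,x0:x0+160,::-1].astype(float)
cv2.imwrite('pics/c4.png',np.clip(cv2.resize(f,(640,640),interpolation=cv2.INTER_CUBIC)*1.8,0,255).astype(np.uint8)[:600])
print(x0,y0)
E
```

```text
time_s: 3.8
tcp_pos: [0.5542, 0.2048, 0.1932]
ee_rot: [[0.041, -0.999, 0.0], [-0.999, -0.041, 0.0], [-0.0, -0.001, -1.0]]
wrist_force: [-0.1, -0.7, 0.2]
gripper_width: 1.004
time_s: 4.22
tcp_pos: [0.5541, 0.2055, 0.1931]
ee_rot: [[0.341, -0.94, 0.0], [-0.94, -0.341, 0.0], [-0.0, -0.0, -1.0]]
wrist_force: [-0.6, -0.7, -1.2]
gripper_width: 0.997
[0.55404292 0.20577726 0.19296287] [ 36.1  21.2  -9.    0.  -59.7 -16.1] [[0.341, -0.94, 0.0], [-0.94, -0.341, 0.0], [0.0, -0.0, -1.0]]
318 216
238 136
```

View pics/c4.png

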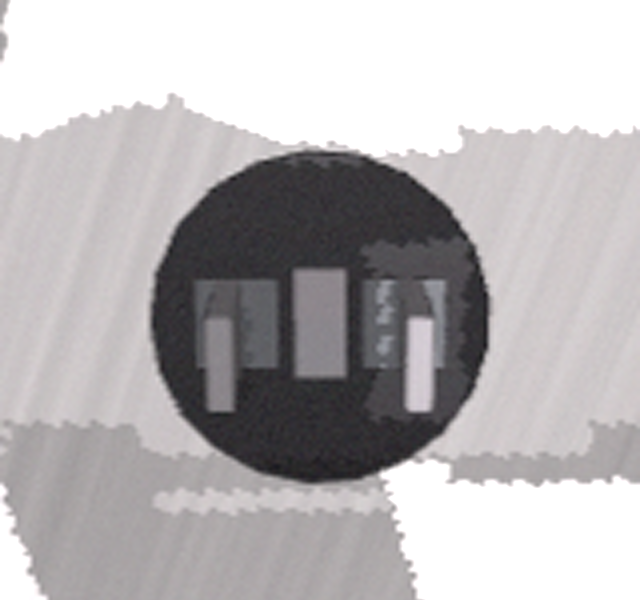

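The jaws now line up with the paddles: the tops are at (220,364) and (420,364), level in the picture, and the flange centre is at (321,317). Next I triangulate across the two wrist views.

```bash
python3 - <<'E'
from h import *
a,b=load('w3'),load('w4');g=lambda u,v:(u/4+238,v/4+136);f=lambda u,v:(u*220/600+212,v*220/600+92)
print('flange',tri(a,f(292.5,302.5),b,g(321,317)),plane(b,*g(321,317),.016))
# w3 near(A, base-ward) paddle = which in w4
for q in((220,364),(420,364)): print(tri(a,f(295,268),b,g(*q)),tri(a,f(290,398),b,g(*q)))
print((plane(b,*g(220,364),.047)+plane(b,*g(420,364),.047))/2)
E
```

```text
flange (array([0.55392125, 0.2070593 , 0.01270791]), np.float64(0.0003386443584676487)) [0.55412121 0.20612519 0.016     ]
(array([ 0.55836581,  0.21606487, -0.00280886]), np.float64(0.03104280784848442)) (array([0.57103747, 0.21321377, 0.04784839]), np.float64(0.0005435169883307684))
(array([0.53757468, 0.20077956, 0.04958776]), np.float64(0.0010843085552842617)) (array([0.54933689, 0.19577242, 0.11113075]), np.float64(0.021263235112793544))
[0.55391575 0.20706098 0.047     ]
```

```bash
python3 -m jog '{"rot":[[0,0,0],[0,0,0],[0,0,0],[0,0,0],[0,0,0],[0,0,0],[0,0,0],[0,0,0]],"delta_pos":[[0,1,-20],[0,0,-30],[0,0,-30],[0,0,-30],[0,0,-20],[0,0,-10],[0,0,-7],[0,0,0]],"grip":[100,100,100,100,100,100,100,100]}'; python3 -m jog '{"rot":[[0,0,0],[0,0,0],[0,0,0],[0,0,0],[0,0,0],[0,0,0],[0,0,0],[0,0,0],[0,0,0],[0,0,0]],"delta_pos":[[0,0,0],[0,0,0],[0,0,0],[0,0,0],[0,0,0],[0,0,0],[0,0,0],[0,0,0],[0,0,0],[0,0,0]],"grip":[0,0,0,0,0,0,0,0,0,0]}'
```

```text
time_s: 4.93
tcp_pos: [0.5537, 0.2077, 0.0448]
ee_rot: [[0.344, -0.939, -0.001], [-0.939, -0.344, -0.001], [0.0, 0.001, -1.0]]
wrist_force: [0.3, 0.1, 0.3]
gripper_width: 1.001
time_s: 5.77
tcp_pos: [0.5539, 0.2083, 0.0457]
ee_rot: [[0.345, -0.939, 0.0], [-0.939, -0.345, -0.0], [0.0, -0.0, -1.0]]
wrist_force: [-3.4, -0.5, 5.4]
gripper_width: 0.324
```

```bash
python3 -m jog '{"rot":[[0,0,0],[0,0,0],[0,0,0],[0,0,0],[0,0,0],[0,0,0],[0,0,0]],"delta_pos":[[0,0,5],[0,0,15],[0,0,25],[0,0,30],[0,0,30],[0,0,15],[0,0,0]],"grip":[0,0,0,0,0,0,0]}'; python3 -m jog '{"rot":[[0,0,-4],[0,0,-5],[0,0,-5],[0,0,-5],[0,0,-5],[0,0,-5],[0,0,-5],[0,0,-5],[0,0,-5],[0,0,-1]],"delta_pos":[[2,-20,0],[3,-35,0],[3,-40,0],[3,-40,0],[3,-40,0],[3,-40,0],[3,-40,0],[3,-40,0],[3,-40,0],[3,-35,0]],"grip":[0,0,0,0,0,0,0,0,0,0]}'
python3 -m jog '{"rot":[[0,0,0],[0,0,0],[0,0,0],[0,0,0]],"delta_pos":[[3,-25,0],[0,-10,0],[0,0,0],[0,0,0]],"grip":[0,0,0,0]}'
python3 - <<'E'
from h import *
w=cap('wrist','w5');s=r.sense();print(s['tcp_pos'],s['wrist_force'],s['ee_rot'].round(3).tolist())
u,v=map(int,proj(w,(.586,-.198,.13)));print(u,v)
x0,y0=u-110,max(v-110,0)
f=w['frame'][y0:y0+220,x0:x0+220,::-1].astype(float)
cv2.imwrite('pics/c5.png',np.clip(cv2.resize(f,(600,600),interpolation=cv2.INTER_CUBIC)*1.8,0,255).astype(np.uint8)); print(x0,y0)
E
```

```text
time_s: 6.35
tcp_pos: [0.5558, 0.2093, 0.1702]
ee_rot: [[0.345, -0.938, 0.008], [-0.938, -0.345, 0.004], [-0.001, -0.009, -1.0]]
wrist_force: [0.6, -0.1, -1.4]
gripper_width: 0.318
time_s: 7.18
tcp_pos: [0.5815, -0.164, 0.164]
ee_rot: [[-0.424, -0.906, -0.003], [-0.906, 0.424, 0.001], [0.001, 0.003, -1.0]]
wrist_force: [-0.3, 0.1, -0.9]
gripper_width: 0.319
time_s: 7.52
tcp_pos: [0.5849, -0.1967, 0.1643]
ee_rot: [[-0.421, -0.907, -0.002], [-0.907, 0.421, 0.001], [0.0, 0.002, -1.0]]
wrist_force: [0.3, 0.4, -1.5]
gripper_width: 0.317
[ 0.58518004 -0.19601931  0.16463375] [ 0.19591972 -0.28947974 -1.42972954] [[-0.42, -0.908, -0.002], [-0.908, 0.42, 0.001], [0.0, 0.002, -1.0]]
314 288
204 178
```

View pics/c5.png

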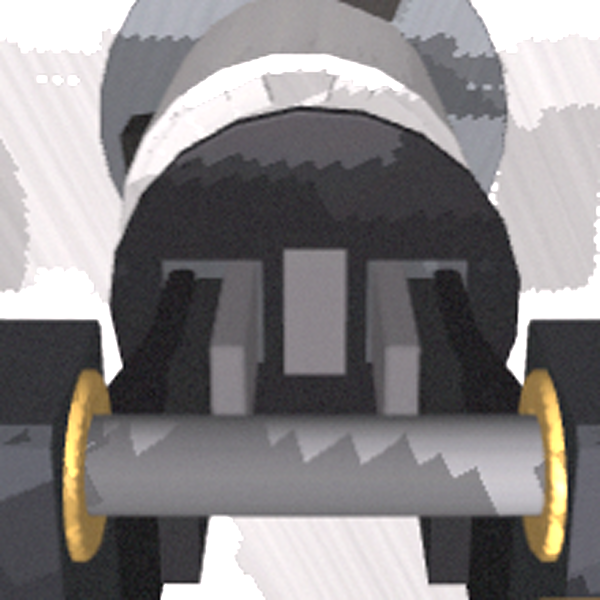

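The crop shows the cap pinched by both paddles with its flange level. A lip notch is visible at (300,88), nearly on the cap's key axis. I'll fit circles to the flange edge and rim edge to get the offset.

```bash
python3 - <<'E'
from h import *
from scipy.optimize import least_squares as L
w=load('w5');s=r.sense();R=s['ee_rot'];f=lambda u,v:(u*220/600+204,v*220/600+178)
def fit(p,z,rad):
    P=np.array([plane(w,*f(*q),z)[:2] for q in p]);q=L(lambda c:np.hypot(*(P-c).T)-rad,P.mean(0));return q.x,np.abs(q.fun).max()
zc=s['tcp_pos'][2]-.0455
F=fit([(112,240),(190,138),(250,112),(310,106),(370,113),(430,140),(480,185),(512,240)],zc+.016,.034)
M=fit([(150,155),(200,95),(250,65),(300,54),(350,62),(400,90),(440,125),(462,160)],.094,.036)
print(F,M,s['tcp_pos'],'flange in tool',R[:2,:2].T@(F[0]-s['tcp_pos'][:2]))
for n in((265,78),(335,78),(300,85)):
    d=plane(w,*f(*n),.094)[:2]-M[0];print(np.hypot(*d),np.degrees(np.arctan2(d[1],d[0])))
print('key axis',np.degrees(np.arctan2(R[1,0],R[0,0])), 'move',M[0]-F[0])
E
```

```text
(array([ 0.5839756 , -0.19886231]), np.float64(0.00035686568597268625)) (array([ 0.58690989, -0.19604078]), np.float64(0.0014541709907535533)) [ 0.58518004 -0.19601931  0.16463375] flange in tool [ 0.00308596 -0.0001008 ]
0.033398663537994776 -102.34927604432194
0.03315829791251902 -125.56844267771125
0.031222698485174463 -113.8633976255772
key axis -114.83076804187196 move [0.00293429 0.00282153]
```

```bash
python3 - <<'E'
from h import *
from scipy.optimize import least_squares as L
from scipy.ndimage import map_coordinates as mc, gaussian_filter as gf
def refine(n,c0,z,rad,angs):
    w=load(n);g=gf(w['frame'].astype(float).mean(2),.7);c=np.array(c0)
    for it in range(6):
        rr=np.arange(rad-.004,rad+.004,.0002);P=[]
        for a in angs:
            d=np.array([np.cos(a),np.sin(a)]);q=np.array([proj(w,(*(c+d*x),z)) for x in rr])
            h=np.abs(np.gradient(mc(g,[q[:,1],q[:,0]],order=1)))*np.exp(-((rr-rad)/.002)**2)
            P.append(c+d*rr[h.argmax()])
        P=np.array(P);s=L(lambda k:np.hypot(*(P-k).T)-rad,c,loss='soft_l1',f_scale=.0003);c=s.x
    return c,np.median(np.abs(np.hypot(*(P-c).T)-rad))
A=np.radians(np.arange(0,360,5))
for n in('w1','w2','top0'): print(n,refine(n,(.586,-.198),.094,.036,A))
B=np.radians(np.arange(-165,-60,4))
print('w5 rim',refine('w5',(.586,-.198),.094,.036,B))
zc=.16463-.0455
print('w5 flange',refine('w5',(.584,-.198),zc+.016,.034,np.radians(np.arange(-180,-50,4))))
for n in('w3','w4'): print(n,refine(n,(.554,.207),.016,.034,A))
E
```

```text
w1 (array([ 0.5870144 , -0.19825892]), np.float64(0.00032869091247152496))
w2 (array([ 0.5872552, -0.198078 ]), np.float64(0.0003920749668495753))
top0 (array([ 0.58618558, -0.19656602]), np.float64(0.00017063992312332799))
w5 rim (array([ 0.58712678, -0.1976701 ]), np.float64(7.254155640831761e-06))
w5 flange (array([ 0.58372454, -0.19841504]), np.float64(0.0001961462239990705))
w3 (array([0.55425566, 0.20683922]), np.float64(0.00019812139422491562))
w4 (array([0.55447329, 0.20679714]), np.float64(0.0001929533691453697))
```

```bash
python3 -m jog '{"rot":[[0,0,0],[0,0,0],[0,0,0],[0,0,0],[0,0,0]],"delta_pos":[[3,0,-5],[0,0,-8],[0,0,-6],[0,0,0],[0,0,0]],"grip":[0,0,0,0,0]}'; python3 -m jog '{"rot":[[0,0,0],[0,0,0],[0,0,0],[0,0,0],[0,0,0]],"delta_pos":[[0,0,-2],[0,0,-2],[0,0,-2],[0,0,-1],[0,0,0]],"grip":[0,0,0,0,0]}'
```

```text
time_s: 7.98
tcp_pos: [0.5884, -0.1962, 0.1457]
ee_rot: [[-0.419, -0.908, -0.002], [-0.908, 0.419, 0.0], [0.001, 0.002, -1.0]]
wrist_force: [-0.1, -0.3, -0.9]
gripper_width: 0.317
time_s: 8.4
tcp_pos: [0.5886, -0.1968, 0.1393]
ee_rot: [[-0.42, -0.907, -0.0], [-0.907, 0.42, 0.0], [0.0, 0.0, -1.0]]
wrist_force: [0.3, 0.9, -0.4]
gripper_width: 0.315
```

```bash
python3 -m jog '{"rot":[[0,0,0],[0,0,0],[0,0,0],[0,0,0],[0,0,0]],"delta_pos":[[0,0,-1],[0,0,-1],[0,0,-1],[0,0,0],[0,0,0]],"grip":[0,0,0,0,0]}'; python3 -m jog '{"rot":[[0,0,0],[0,0,0],[0,0,0],[0,0,0]],"delta_pos":[[0,0,-1],[0,0,-1],[0,0,0],[0,0,0]],"grip":[0,0,0,0]}'
```

```text
time_s: 8.82
tcp_pos: [0.5888, -0.1968, 0.1365]
ee_rot: [[-0.42, -0.907, -0.0], [-0.907, 0.42, 0.0], [0.0, 0.0, -1.0]]
wrist_force: [-0.5, -0.8, -1.4]
gripper_width: 0.316
time_s: 9.15
tcp_pos: [0.5887, -0.1968, 0.1344]
ee_rot: [[-0.42, -0.908, -0.0], [-0.908, 0.42, 0.0], [0.0, 0.0, -1.0]]
wrist_force: [-0.3, -0.8, -0.4]
gripper_width: 0.319
```

```bash
for i in 1 ; do python3 -m jog '{"rot":[[0,0,0],[0,0,0],[0,0,0]],"delta_pos":[[0,0,-1],[0,0,0],[0,0,0]],"grip":[0,0,0]}'; python3 -m jog '{"rot":[[0,0,0],[0,0,0],[0,0,0]],"delta_pos":[[0,0,-1],[0,0,0],[0,0,0]],"grip":[0,0,0]}'; python3 -m jog '{"rot":[[0,0,0],[0,0,0],[0,0,0]],"delta_pos":[[0,0,-1],[0,0,0],[0,0,0]],"grip":[0,0,0]}'; done | grep -E "tcp|wrist"
```

```text
tcp_pos: [0.5887, -0.1968, 0.1335]
wrist_force: [-0.3, 0.4, -0.8]
tcp_pos: [0.5887, -0.1968, 0.1325]
wrist_force: [0.5, 0.2, -1.7]
tcp_pos: [0.5887, -0.1968, 0.1315]
wrist_force: [0.4, -0.5, -0.4]
```

No contact force 3 mm past the level where the keys would rest on the lip, so the keys appear to be in the notches. I'll continue down to the seat.

```bash
python3 -m jog '{"rot":[[0,0,0],[0,0,0],[0,0,0]],"delta_pos":[[0,0,-1],[0,0,-1],[0,0,0]],"grip":[0,0,0]}'; for i in 1 ; do python3 -m jog '{"rot":[[0,0,0],[0,0,0],[0,0,0]],"delta_pos":[[0,0,-1],[0,0,0],[0,0,0]],"grip":[0,0,0]}'; python3 -m jog '{"rot":[[0,0,0],[0,0,0],[0,0,0]],"delta_pos":[[0,0,-0.5],[0,0,0],[0,0,0]],"grip":[0,0,0]}'; python3 -m jog '{"rot":[[0,0,0],[0,0,0],[0,0,0]],"delta_pos":[[0,0,-0.5],[0,0,0],[0,0,0]],"grip":[0,0,0]}'; done | grep -E "tcp|wrist"
```

```text
time_s: 10.15
tcp_pos: [0.5886, -0.1968, 0.1292]
ee_rot: [[-0.42, -0.907, -0.001], [-0.907, 0.42, 0.0], [0.0, 0.001, -1.0]]
wrist_force: [0.3, -0.5, -0.6]
gripper_width: 0.316
tcp_pos: [0.5887, -0.1968, 0.1284]
wrist_force: [0.5, -0.8, -0.7]
tcp_pos: [0.5888, -0.1968, 0.128]
wrist_force: [0.9, -0.9, -1.1]
tcp_pos: [0.5889, -0.1968, 0.1279]
wrist_force: [-0.1, 0.1, 1.7]
```

```bash
python3 -m jog '{"rot":[[0,0,0],[0,0,0],[0,0,0]],"delta_pos":[[0,0,-0.5],[0,0,0],[0,0,0]],"grip":[0,0,0]}';  python3 -m jog '{"rot":[[0,0,0],[0,0,0],[0,0,0]],"delta_pos":[[0,0,-0.5],[0,0,0],[0,0,0]],"grip":[0,0,0]}'
python3 - <<'E'
from h import *
c=cap('side','s6');w=cap('wrist','w6')
a=c['frame'][170:260,300:400,::-1]
u,v=map(int,proj(w,(.587,-.198,.098)));print(u,v)
b=w['frame'][v-110:v+110,u-110:u+110,::-1]
R=lambda x,wd:cv2.resize(x.astype(float),(wd,int(wd*x.shape[0]/x.shape[1])),interpolation=cv2.INTER_CUBIC)
A,B=R(a,400),R(b,400);A=cv2.copyMakeBorder(A,0,max(0,B.shape[0]-A.shape[0]),0,0,cv2.BORDER_CONSTANT)
print(A.shape,B.shape);cv2.imwrite('pics/c6.png',np.clip(np.hstack([A[:min(len(A),len(B))],B[:min(len(A),len(B))]])*1.6,0,255).astype(np.uint8))
E
```

```text
time_s: 11.15
tcp_pos: [0.589, -0.1968, 0.1275]
ee_rot: [[-0.42, -0.908, 0.001], [-0.908, 0.42, -0.0], [-0.0, -0.001, -1.0]]
wrist_force: [-0.7, 0.7, 3.1]
gripper_width: 0.317
time_s: 11.4
tcp_pos: [0.589, -0.1969, 0.1271]
ee_rot: [[-0.42, -0.908, 0.001], [-0.908, 0.42, -0.0], [-0.0, -0.001, -1.0]]
wrist_force: [-1.1, 1.4, 5.3]
gripper_width: 0.317
321 291
(400, 400, 3) (400, 400, 3)
```

View pics/c6.png

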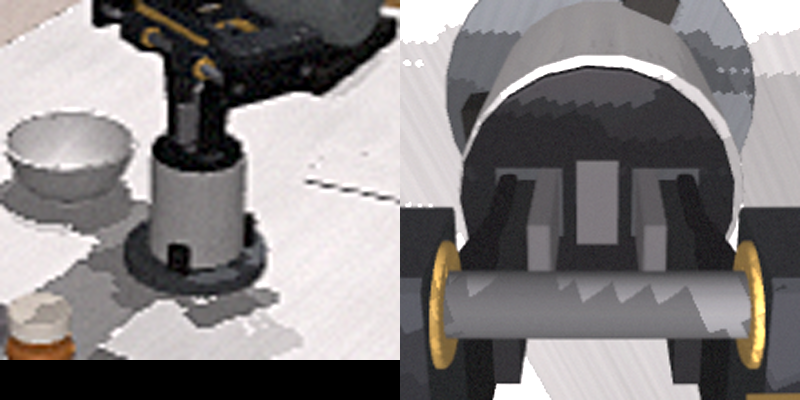

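The flange sits flat on the rim in both views: right panel, the cap is concentric inside the bright rim edge; left panel, there is no gap on top of the pot. Contact is about 6 N. Releasing now.

```bash
python3 -m jog '{"rot":[[0,0,0],[0,0,0],[0,0,0],[0,0,0],[0,0,0],[0,0,0],[0,0,0],[0,0,0]],"delta_pos":[[0,0,0],[0,0,0],[0,0,0],[0,0,0],[0,0,0],[0,0,0],[0,0,0],[0,0,0]],"grip":[36,40,44,48,52,58,64,64]}'; python3 -m jog '{"rot":[[0,0,0],[0,0,0],[0,0,0],[0,0,0],[0,0,0],[0,0,0],[0,0,0],[0,0,0]],"delta_pos":[[0,0,2],[0,0,5],[0,0,15],[0,0,25],[0,0,25],[0,0,20],[0,0,0],[0,0,0]],"grip":[68,68,68,68,68,68,68,68]}'
python3 - <<'E'
from h import *
c=cap('side','s7');w=cap('wrist','w7')
a=c['frame'][170:260,300:400,::-1]
u,v=map(int,proj(w,(.587,-.198,.11)));print(u,v)
x0,y0=u-100,v-100;print(x0,y0)
b=w['frame'][y0:y0+200,x0:x0+200,::-1]
R=lambda x,wd:cv2.resize(x.astype(float),(wd,int(wd*x.shape[0]/x.shape[1])),interpolation=cv2.INTER_CUBIC)
A,B=R(a,300),R(b,500);A=cv2.copyMakeBorder(A,0,500-A.shape[0],0,0,cv2.BORDER_CONSTANT)
cv2.imwrite('pics/c7.png',np.clip(np.hstack([A,B])*1.6,0,255).astype(np.uint8))
E
```

```text
time_s: 12.17
tcp_pos: [0.5882, -0.1967, 0.1255]
ee_rot: [[-0.42, -0.907, -0.002], [-0.907, 0.42, 0.001], [0.0, 0.002, -1.0]]
wrist_force: [-0.3, 0.3, 0.0]
gripper_width: 0.615
time_s: 12.83
tcp_pos: [0.5894, -0.1968, 0.2204]
ee_rot: [[-0.42, -0.907, 0.004], [-0.907, 0.42, -0.0], [-0.001, -0.003, -1.0]]
wrist_force: [-0.1, -0.5, -0.1]
gripper_width: 0.678
319 238
219 138
```

View pics/c7.png

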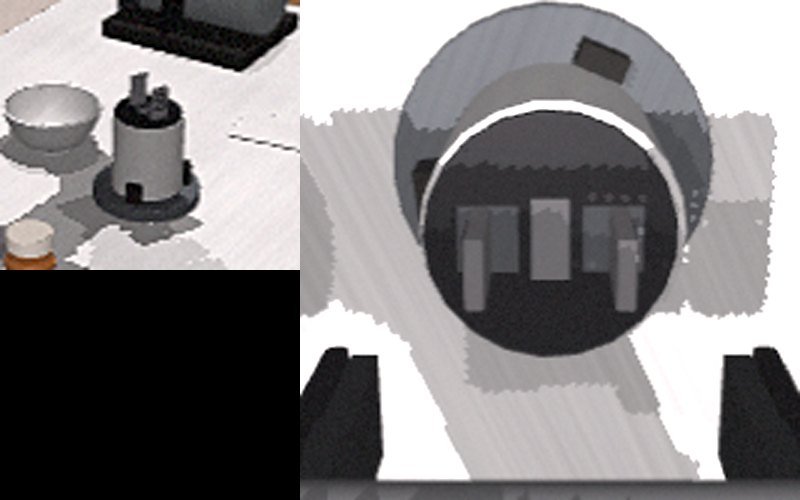

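The cap sits on the rim, released, with paddles at x≈463 to 637 (outer faces) and clear of the fingers. Now a numeric check of paddle spread, flange centre and height.

```bash
python3 - <<'E'
from h import *
w=load('w7');f=lambda u,v:((u-300)/2.5+219,v/2.5+138)
A,B=plane(w,*f(463,275),.129),plane(w,*f(637,275),.129);print('outer spread at top mm',np.linalg.norm(A-B)*1e3)
A2,B2=plane(w,*f(425,230),.098),plane(w,*f(680,230),.098);print('flange width at z=.098',np.linalg.norm(A2-B2)*1e3)
m=[f(425,230),f(680,230)];n=[f(552,108),f(552,356)]
print('flange centre',plane(w,(m[0][0]+m[1][0])/2,(n[0][1]+n[1][1])/2,.098))
s=r.sense();print(s['wrist_force'],s['tcp_pos'],s['gripper_width'])
E
```

```text
outer spread at top mm 40.944771375298785
flange width at z=.098 67.29522899207905
flange centre [ 0.58632094 -0.19904912  0.098     ]
[ 0.2321279  -0.25694181  0.05658076] [ 0.58818334 -0.19658868  0.21785486] 0.6815734590478333
```

```bash
python3 -c "
from station import finish_job; print(finish_job())"
```

```text
the job is handed in; nothing more can be done
None
```

The black cap is in the pot's mouth with its tabs sprung out, and the job is handed in. `finish_job` gives no verdict, so success is judged from my own checks.

**What I did**
- I chose the black cap over the four pink look-alikes, pinched its paddles (gripper closed to about 28 mm) and lifted it.
- The wrist camera showed the lip notches, so I turned the cap about 45° to line its keys up with them.
- I lowered it in small steps. The keys dropped in directly, so the searching turn in the mouth was not needed.
- With the flange on the rim the wrist read up to 5.3 N, well under 25 N. I then released and backed off, at about 13 s of the 58 s allowed.

**Last checks**
- **Tabs:** the paddles' outer faces measure 40.9 mm apart, against 41 mm at rest, so the tabs are fully sprung out.
- **Seat:** the flange looks flat on the rim in the side and wrist views, and first contact came within about 0.5 mm of the expected seated height.
- **Centring:** the cap is about 1.4 mm from the measured pot centre, within the 3.5 mm limit.
- **Clear:** the wrist force is about zero, and the gripper is about 90 mm above the cap.
- **Bystanders:** I did not measure their positions at the end. The arm kept clear of them and no contact showed in the forces.

**Disagreements:** hand-picked rim heights ranged from 91 to 98 mm, and one outlier at 126 mm came from a poor top-camera pixel, which I discarded. Seating contact agreed with the stated 94 mm. Estimates of where the cap sat in the gripper also differed, by 1.5 to 3 mm, so I used a middle value.

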